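Open the tablet holder and keep it open

ROBOT

A 6-joint arm with a two-finger parallel gripper is mounted at the origin on the work surface. World frame = base frame: x ahead of the robot, y to its left, z up, the work surface at z = 0. Lengths are in mm, angles in rad, forces in N, time in s.
With the tool pointing down it reaches from about 375 to 975 mm from the base axis. Payload 3.8 kg.
Tool frame: the origin (TCP) lies at the very end of the fingers, on their centre line; the grasp point (between the pads) lies bot.tcp_to_grasp behind it (bot.tcp_to_grasp is the distance from the TCP to the grasp point, in mm); z points along the fingers, y is the line along which they close (so a half turn about z gives the same grasp; the last joint's range is limited). The gripper opens to 88 mm and grips with 3 to 60 N. Pads are 18 mm wide; open, the fingers measure 123 mm over their backs; the gripper's body (75 mm by 187 mm) begins 45 mm behind the grasp point.
Start: joints at [-0.037, 0.264, 1.604, -0, 1.274, -0.037], TCP at [674.995, -0.002, 238.706] pointing down, gripper open.
Joint ranges: [-2.63, 2.63], [-0.94, 2.18], [0.31, 2.57], [-1.31, 4.45], [0, 2.66], [-2.55, 2.55]. Speed limits (rad/s): [2.57, 2.57, 3.14, 3.14, 3.14, 3.14].

INTERFACE

Orientations are given as a unit quaternion [w, x, y, z].
In Python, from workcell import monitor, optics, close_job, bot gives the robot as it stands.
- The arm moves only by the shell command python3 -m crank 'ROWS'. ROWS is JSON, one flat list of numbers, 5 for each row, row after row: the finger opening in m, from 0 to 0.0881, then the shift along the tool's x, y, z in m, then the turn about the tool's z in degrees. In form: [hand, dx, dy, dz, yaw, hand, dx, dy, dz, yaw, ...]. A call has 1 to 5 rows; each row shifts and turns the commanded pose from where the row before left it, along the tool's axes as they then stand; what a row does not reach is not made up. A row lasts 1/12 s, in which the tool goes at most 41.7 mm and 7.16 degrees, less where a joint would pass 70% of its speed; a pose out of reach is approached as far as the arm can. A call is refused whole if a number of a shift passes 0.0417 or a number of a turn 7.16, either way. A call with a gripper value outside its range is refused whole. The fingers move at their own pace and stop on an object; the grip force is fixed at half the most. Time passes only in rows, so rows that do not move let the fingers close. It gives the time, the measured TCP pose, the force, the opening and the grip force at its end, in the units of the state.
- monitor.observe(): the state, without advancing time (a new reading comes with each control period).
- optics.capture(name): name is "scene" or "side" or "wrist"; returns a dict with "color" (480x640x3 uint8, red, green, blue), "K" (3x3 intrinsics, pixels), "T" (4x4, takes a point from camera to world coordinates); the wrist camera has in their place "hand_eye" (4x4, takes a point from camera to tool coordinates, whose origin is the TCP and whose axes are the flange's). Camera axes: x right, y up, looking along -z (the intrinsics and any distortion apply to the point x, -y, -z); pixel columns grow to the right and rows downward; lengths in mm; the calibration is good to about 2 mm. A picture is of the moment at which its call begins: read the wrist's pose just before it. There is no depth.
- close_job(): hands the job in; it is judged then, once.
The state is a dict: "t": time; "joint_pos": joint angles; "qd": joint speeds; "joint_torque": joint torques, N m; "tool_pos": TCP position; "eef_rot": TCP orientation; "contact_force": force on the tool from outside, world axes, zero at the start; "moment": the same for the moment, N m; "gripper_width": finger opening in mm; "gripper_force": force on a finger pad.
Only numpy, scipy, OpenCV 4.12 (cv2) and the standard library are available. Lean on these libraries where they do the work, as an engineer would, in place of code of your own. Each camera call takes 0.05 s, during which the arm holds its last target. There are 200 camera calls.

TASK

I want to drop my tablet into the holder. Take the remote off it and lay it gently in the wooden tray, flat and buttons up; then draw the holder's sprung jaw straight out until the full-width line on its bar has just come out of the sleeve, and keep holding it right there: finish still holding it, because it snaps shut when let go. Leave the cup, saucer and book where they are.

Things in the scene. Friction and masses are not known exactly. Their poses are not given: they have to be found in the camera images.
- holder: tablet holder, fixed: round dark base (150 mm across), short neck, level grey cradle plate 126 mm (x) by 80 mm (y), 16 mm thick, its top 115 mm above the table. Origin: centre of the base's underside, under the plate's middle. Upright black jaw walls, 76 mm wide in y, stand at both ends of the plate: fixed far jaw at +x, sprung near jaw at -x, roughly towards the robot
- plate (a point): middle of the cradle plate's top, 115 mm above the table; fixed; axes as the holder's. The far jaw's wall is at x = +63 to +75 mm, 26 mm above the plate; the near jaw's, when closed, at x = -79 to -67 mm, 30 mm above it. Farther than 26 mm from the middle, each wall has a 5 mm lip hooked inward at its top; the middle 52 mm are plain
- jaw (a joint): how far the sprung jaw is drawn out, m: 0 = closed (130 mm between the jaws), 0.085 = end stop; grows as it moves level along the holder's -x. The spring pulls it shut with about 5 N at 0, 10 N at 0.060; it snaps shut when let go. It sits on a flat bar sliding out of a sleeve; the bar's full-width dark line has just come fully out at 0.060, two short lines at 0.020 and 0.040
- jaw_top (a point): middle of the top edge of the sprung jaw's 12 mm thick wall; moves with the jaw, 145 mm above the table, 73 mm from the holder's axis when closed; axes as the holder's. The wall can be pinched through its thickness (x) from above, the inner finger going down over the plate, 30 mm below this point. Outside, nothing is in the way; the wall's foot is 46 mm below
- mouth (a point): middle of the sleeve's mouth on the cradle's near end, 63 mm from the holder's axis on its -x side, at the height of the bar's top (113.5 mm above the table, 1.5 mm below the plate's top); fixed. The aluminium bar is 34 mm wide, 6 mm thick; the full-width line on it is 34 mm long and 4 mm broad, the short ones 14 mm long
- remote: black remote control, 160 mm long (y) by 42 mm wide (x) by 18 mm high, about 130 g, round grey key near its +y end, buttons on top (+z). Origin: centre of its underside. At the start it lies flat across the cradle plate between the two jaws, its ends overhanging the plate's sides
- tray: low dark wooden tray, loose, 600 g, 130 mm (x) by 230 mm (y) outside, 18 mm high, walls and floor 5 mm thick (inside 120 x 220 mm). Origin: centre of its underside; the inner floor is 5 mm above it
- cup: blue ceramic cup, 72 mm across, 62 mm high, with a handle, standing on the saucer; origin: centre of its underside
- saucer: blue ceramic saucer, 144 mm across, 16 mm high; origin: centre of its underside
- book: closed book, 108 mm (x) by 152 mm (y), 28 mm thick; origin: centre of its underside
Things that resemble listed ones, but are neither listed nor needed, are in the scene too. Several things have the shape of the remote; the one meant has the colours described above. Several things look just like the holder: the one meant starts farthest from the robot's base.

How it is judged:
By the outcome, as a careful person would: the job done as asked, in the order asked, and still so for the second after the job is handed in, while the arm keeps its last pose, push and grip.
It also fails if it takes over 59 s, if anything falls off the work surface, if the arm or the gripper's body presses on something with over 40 N, if the wrist force passes 120 N, or if a joint passes its speed limit or range.

## Working session

There is one attempt and no reset: what is moved stays moved. The work goes in short steps, Python scripts to look and compute and a shell command to move; the robot and the scene stay as the last step left them, time stands still between calls to the robot, and variables do not carry over. Pictures are saved under pics/ and viewed, at most 13 in all, crops included, and the job is handed in when it is done.

```bash
mkdir -p pics
cat > h.py <<'E'
import numpy as np, cv2
from workcell import monitor, optics, bot
from scipy.spatial.transform import Rotation as R
def pose():
    s=monitor.observe(); T=np.eye(4); q=np.array(s["eef_rot"]); T[:3,:3]=R.from_quat(q[[1,2,3,0]]).as_matrix(); T[:3,3]=s["tool_pos"]; return T,s
def cap(n,f=None):
    T,s=pose(); c=optics.capture(n); c=dict(c)
    if n=="wrist": c["T"]=T@np.array(c["hand_eye"])
    if f: cv2.imwrite("pics/%s.png"%f,c["color"][:,:,::-1])
    np.savez("pics/%s.npz"%(f or n),**{k:np.array(v) for k,v in c.items()})
    return c
def back(c,u,v,z):
    K=np.array(c["K"]);T=np.array(c["T"]);d=np.array([(u-K[0,2])/K[0,0],-(v-K[1,2])/K[1,1],-1])
    d=T[:3,:3]@d;o=T[:3,3];return o+d*(z-o[2])/d[2]
def proj(c,p):
    K=np.array(c["K"]);T=np.array(c["T"]);q=T[:3,:3].T@(np.array(p,float)-T[:3,3]);return K[0,0]*q[0]/-q[2]+K[0,2],K[1,1]*q[1]/q[2]+K[1,2]
E
python3 - <<'E'
from h import *
for n in("scene","wrist"):
    c=cap(n,n+"0");print({k:np.round(v,2).tolist() for k,v in c.items() if k!="color"})
print(bot.tcp_to_grasp,monitor.observe())
cap("side","side0")
E
```

```text
{'K': [[504.93, 0.0, 316.12], [0.0, 504.93, 235.96], [0.0, 0.0, 1.0]], 'T': [[-0.86, -0.3, 0.4, 970.19], [0.5, -0.51, 0.7, 633.25], [-0.01, 0.8, 0.6, 684.75], [0.0, 0.0, 0.0, 1.0]]}
{'K': [[382.08, 0.0, 322.03], [0.0, 382.08, 244.6], [0.0, 0.0, 1.0]], 'hand_eye': [[-0.0, 0.95, 0.32, 82.28], [1.0, 0.0, 0.0, -0.85], [0.0, 0.32, -0.95, -145.68], [0.0, 0.0, 0.0, 1.0]], 'T': [[1.0, -0.0, 0.0, 673.78], [-0.0, 0.95, 0.32, 82.3], [-0.0, -0.32, 0.95, 383.09], [0.0, 0.0, 0.0, 1.0]]}
18.700000000000003 {'t': 0.1, 'joint_pos': array([-3.69052013e-02,  2.64651597e-01,  1.60522463e+00,  2.91091453e-05,
        1.27370458e+00, -3.68805457e-02]), 'qd': array([ 0.00187047, -0.00193909, -0.00119387,  0.0014817 , -0.00044421,
        0.00087334]), 'joint_torque': array([ 2.09863060e-04, -5.03614998e+01, -3.58072400e+01,  7.29403482e-02,
        2.32994242e-02, -8.27531630e-05]), 'tool_pos': array([6.74361822e+02, 2.76802464e-02, 2.37537095e+02]), 'eef_rot': array([-7.37833885e-04,  7.07118171e-01,  7.07094692e-01, -6.66318206e-04]), 'contact_force': array([ 1.33671589,  0.05065512, -0.15856492]), 'moment': array([ 0.02618271, -0.00465953,  0.02430955]), 'gripper_force': 0.0, 'gripper_width': 87.7679386923589}
```

View pics/scene0.png

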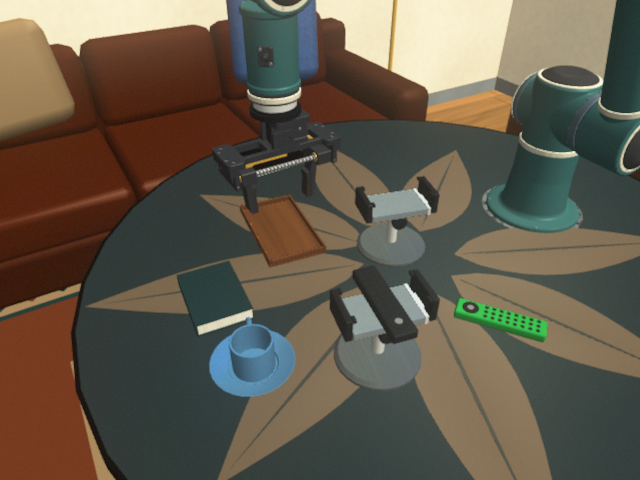

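View pics/side0.png

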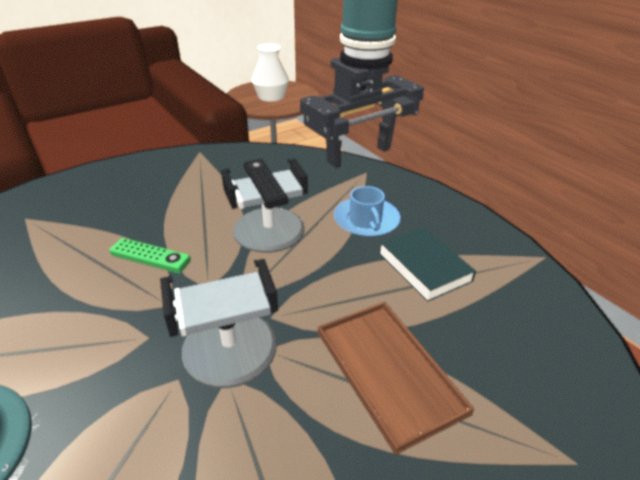

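Scene view: the candidates are holder A with a black remote on it at (378,330), and an empty holder B at (392,225) near the robot. Remotes are black with a grey key at (385,303), and green at (500,319). I choose holder A and the black remote, and will check both in a crop. The tray is at (283,230), the book at (215,297) and the cup at (252,352).

Run:
```python
from h import *
c=np.load("pics/scene0.npz")
im=c["color"][:,:,::-1]
cv2.imwrite("pics/crop1.png",cv2.resize(im[250:400,300:460],None,fx=4.5,fy=4,interpolation=cv2.INTER_CUBIC)) 
for n,p in dict(baseA=(378,353),baseB=(391,243)).items(): print(n,back(c,*p,6).round(),np.hypot(*back(c,*p,6)[:2]))
for n,p,z in [("tray",(241,207),18),("tray",(288,196),18),("tray",(325,247),18),("tray",(270,264),18),("cup",(252,330),62),("book",(178,277),28),("book",(231,262),28),("book",(251,312),28),("book",(196,331),28)]: print(n,back(c,*p,z).round())
```

```text
baseA [593. 187.   6.] 622.0843756196697
baseB [387. -51.   6.] 389.96682298817126
tray [ 621. -336.   18.]
tray [ 501. -322.   18.]
tray [ 527. -100.   18.]
tray [ 654. -108.   18.]
cup [775.  79.  62.]
book [ 833. -153.   28.]
book [ 725. -143.   28.]
book [748.   8.  28.]
book [850.   1.  28.]
```

View pics/crop1.png

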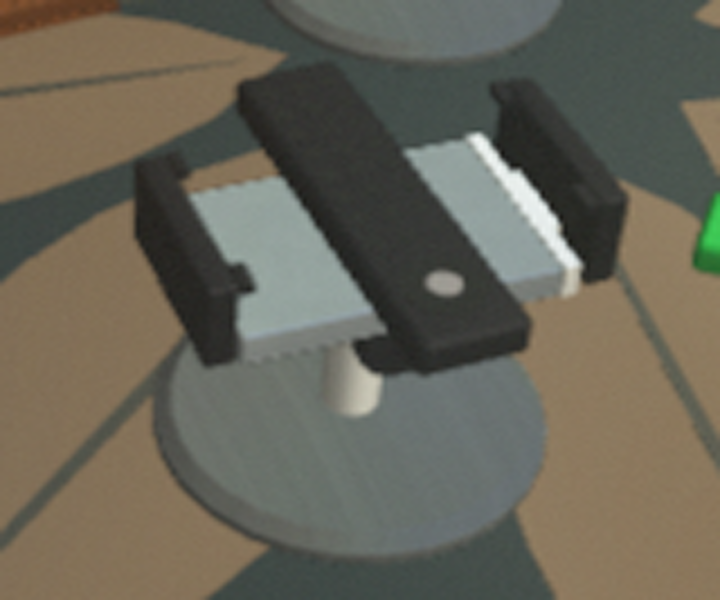

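```bash
python3 -m crank '[0.088,0.032,-0.0135,-0.01,0,0.088,0.032,-0.0135,-0.01,0,0.088,0.032,-0.0135,-0.01,0,0.088,0.032,-0.0135,-0.01,0,0.088,0.032,-0.0135,-0.01,0]'; python3 -m crank '[0.088,0.027,-0.0135,-0.01,0,0.088,0,0,0,0,0.088,0,0,0,0]'
python3 - <<'E'
from h import *
cap("wrist","w1"); print(pose()[0].round(3))
c=np.load("pics/scene0.npz")
f=lambda x,y,z:back(c,300+x/4.5,250+y/4,z).round(1)
print("rem",f(238,85,133),f(335,65,133),f(530,322,133),f(420,355,133),"key",f(444,283,133))
print("plate front edge",f(240,345,115),f(563,275,115))
E
```

```text
t: 0.57
tool_pos: [606.5, 161.1, 288.7]
eef_rot: [-0.0, 0.707, 0.707, -0.0]
contact_force: [0.8, 0.8, -0.3]
gripper_width: 87.8
gripper_force: 0.0
t: 0.82
tool_pos: [593.7, 188.4, 299.4]
eef_rot: [0.001, 0.706, 0.708, 0.001]
contact_force: [-0.5, -0.0, -0.2]
gripper_width: 87.7
gripper_force: 0.0
[[-2.00000e-03  1.00000e+00  0.00000e+00  5.93836e+02]
 [ 1.00000e+00  2.00000e-03 -1.00000e-03  1.87166e+02]
 [-1.00000e-03  0.00000e+00 -1.00000e+00  2.98572e+02]
 [ 0.00000e+00  0.00000e+00  0.00000e+00  1.00000e+00]]
rem [597.5 107.1 133. ] [559.  114.8 133. ] [589.1 265.9 133. ] [629.5 260.5 133. ] key [601.2 236.2 133. ]
plate front edge [666.8 214.3 115. ] [551.3 240.6 115. ]
```

View pics/w1.png

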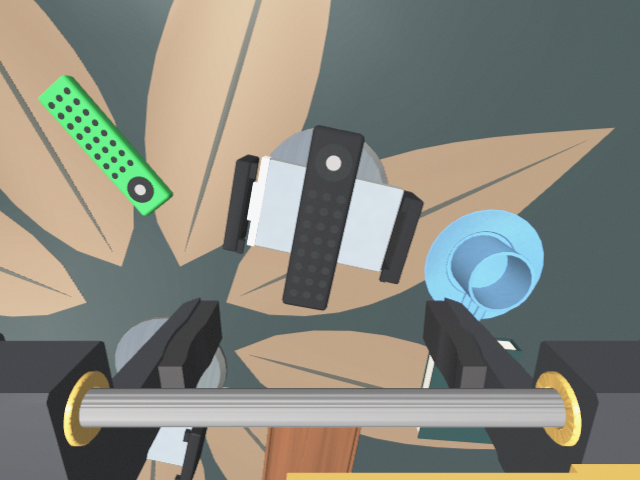

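Wrist view: the remote's top corners are (316,126), (364,135), (326,309) and (283,301), with the key at (333,163). The near (sprung) jaw is at left, about (240,204), beside the white sleeve. The far jaw is at (402,238).

Run:
```python
from h import *
c=np.load("pics/w1.npz")
r=np.array([back(c,*p,133)[:2] for p in[(316,126),(364,135),(326,309),(283,301)]]);print("rem",r.round(1),r.mean(0).round(1))
a=(r[0]+r[1]-r[2]-r[3]);print("len",np.linalg.norm(a)/2,"yaw",np.degrees(np.arctan2(-a[0],a[1])),"key",back(c,333,163,133).round(1))
p=np.array([back(c,*q,115)[:2] for q in[(269,158),(403,190),(381,272),(248,243)]]);print("plate",p.round(1),p.mean(0).round(1))
b=p[1]+p[2]-p[0]-p[3];print(np.linalg.norm(b)/2,np.degrees(np.arctan2(b[1],b[0])));b=p[1]+p[0]-p[2]-p[3];print(np.linalg.norm(b)/2,np.degrees(np.arctan2(-b[0],b[1])))
im=c["color"][:,:,::-1]
cv2.imwrite("pics/crop2.png",cv2.resize(im[115:315,205:445],None,fx=3,fy=3,interpolation=cv2.INTER_CUBIC))
```

```text
rem [[587.9 263.3]
 [625.6 256.6]
 [596.6 103.6]
 [557.6 111.6]] [591.9 183.8]
len 155.23027106045885 yaw -11.014166755372553 key [601.5 234.9 133. ]
plate [[547.7 236.9]
 [663.2 209.9]
 [648.  132.7]
 [525.5 161. ]] [596.1 185.1]
122.15259922291598 -13.081829371989082
78.78451798237866 -13.745968079155492
```

View pics/crop2.png

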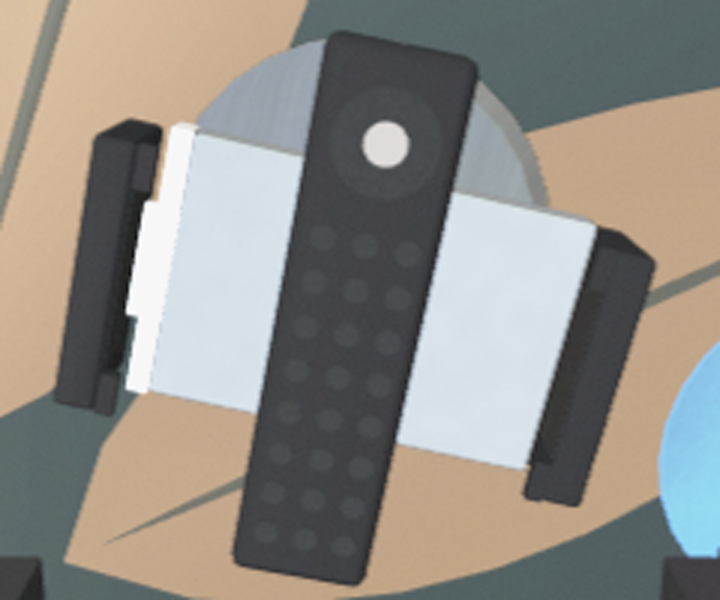

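The crop confirms a black remote with a round grey key. Remote: centre ≈(592.5,185), yaw ≈-11.5°. Holder: yaw ≈-13.5°, sprung jaw on the robot side.

```bash
python3 -m crank '[0.062,-0.001,-0.0005,0,5.75,0.062,-0.001,-0.0005,0,5.75,0.062,0,0,0.03,0,0.062,0,0,0.03,0,0.062,0,0,0.03,0]'; python3 -m crank '[0.062,0,0,0.03,0,0.062,0,0,0.03,0,0.062,0,0,0.015,0,0.062,0,0,0,0,0.062,0,0,0,0]'
python3 - <<'E'
from h import *
cap("wrist","w2"); print(pose()[0].round(3))
E
```

```text
t: 1.28
tool_pos: [593.7, 183.1, 207.4]
eef_rot: [0.0, 0.775, 0.632, 0.0]
contact_force: [0.1, 0.5, 0.2]
gripper_width: 61.9
gripper_force: 0.0
t: 1.7
tool_pos: [592.1, 183.3, 131.7]
eef_rot: [-0.001, 0.775, 0.632, -0.002]
contact_force: [0.4, 0.3, 1.3]
gripper_width: 61.6
gripper_force: 0.0
[[ 2.01000e-01  9.80000e-01 -0.00000e+00  5.93456e+02]
 [ 9.80000e-01 -2.01000e-01 -0.00000e+00  1.83940e+02]
 [-0.00000e+00 -0.00000e+00 -1.00000e+00  1.33652e+02]
 [ 0.00000e+00  0.00000e+00  0.00000e+00  1.00000e+00]]
```

View pics/w2.png

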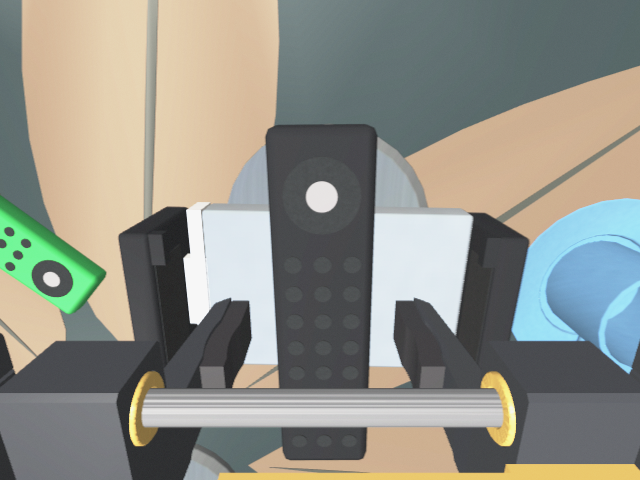

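The remote sits straight and centred between the fingers at (322,290), with both finger paths over clear plate. Now descend and grip.

```bash
python3 -m crank '[0.062,0,0,0.0075,0,0.062,0,0,0.0075,0,0.062,0,0,0,0,0.03,0,0,0,0,0.03,0,0,0,0]'; python3 -m crank '[0.03,0,0,0,0,0.03,0,0,0,0,0.03,0,0,-0.005,0,0.03,0,0,-0.02,0,0.03,0,0,-0.03,0]';  python3 -m crank '[0.03,0,0,-0.02,0,0.03,0,0,0,0,0.03,0,0,0,0]'
python3 - <<'E'
from h import *
c=np.load("pics/scene0.npz");w=np.load("pics/w1.npz")
t=np.array([back(c,*p,18)[:2] for p in [(241,207),(288,196),(325,247),(270,264)]]);print(t.mean(0))
c=cap("side","side1")
t=np.array([back(c,*p,18)[:2] for p in [(319,328),(386,305),(471,407),(397,448)]]);print(t.round(),t.mean(0))
E
```

```text
t: 2.17
tool_pos: [593.1, 185.2, 119.1]
eef_rot: [0.0, 0.774, 0.633, 0.0]
contact_force: [0.3, -0.3, -0.4]
gripper_width: 50.8
gripper_force: 0.0
t: 2.58
tool_pos: [590.0, 184.3, 170.5]
eef_rot: [-0.002, 0.774, 0.633, -0.004]
contact_force: [0.3, 0.2, -1.1]
gripper_width: 41.6
gripper_force: 30.0
t: 2.83
tool_pos: [593.9, 185.3, 195.3]
eef_rot: [0.001, 0.774, 0.633, 0.002]
contact_force: [0.3, 0.6, -1.8]
gripper_width: 41.4
gripper_force: 30.0
[ 575.72918818 -216.5877378 ]
[[ 528. -106.]
 [ 652. -128.]
 [ 623. -342.]
 [ 498. -329.]] [ 575.16337974 -226.0851416 ]
```

View pics/side1.png

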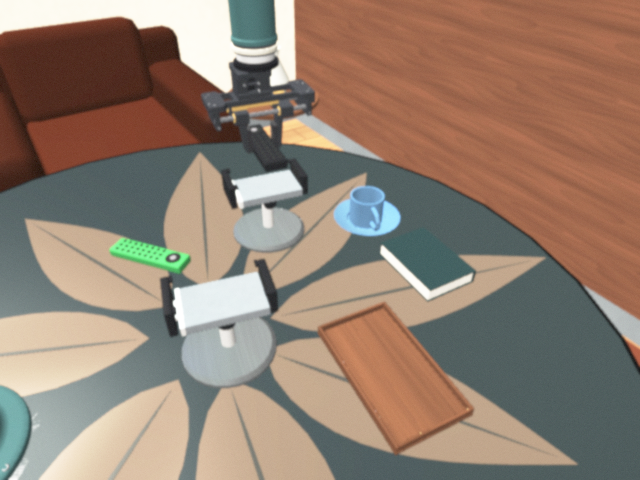

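The side view shows the remote lifted clear at (265,148) and the tray at (395,375). Carry it over.

```bash
python3 -m crank '[0.03,-0.02,0.003,0,0,0.03,-0.035,0.0055,0,0,0.03,-0.035,0.0055,0,0,0.03,-0.035,0.0055,0,0,0.03,-0.035,0.0055,0,0]'; python3 -m crank '[0.03,-0.035,0.0055,0,0,0.03,-0.035,0.0055,0,0,0.03,-0.035,0.0055,0,0,0.03,-0.035,0.0055,0,0,0.03,-0.035,0.0055,0,0]';  python3 -m crank '[0.03,-0.035,0.006,0,0,0.03,-0.032,0.006,0,-3.5,0.03,0,0,0,0,0.03,0,0,0,0,0.03,0,0,0,0]'
python3 - <<'E'
from h import *
cap("wrist","w3"); print(pose()[0].round(3))
E
```

```text
t: 3.3
tool_pos: [583.4, 22.0, 190.7]
eef_rot: [-0.001, 0.774, 0.633, -0.002]
contact_force: [0.9, 0.5, -1.8]
gripper_width: 41.7
gripper_force: 30.0
t: 3.72
tool_pos: [575.5, -154.8, 190.8]
eef_rot: [-0.002, 0.774, 0.633, -0.001]
contact_force: [1.0, -0.2, -1.5]
gripper_width: 41.7
gripper_force: 30.0
t: 4.13
tool_pos: [574.7, -221.0, 191.4]
eef_rot: [-0.002, 0.755, 0.656, -0.001]
contact_force: [-0.3, -0.2, -1.1]
gripper_width: 41.5
gripper_force: 30.0
[[ 1.39000e-01  9.90000e-01 -3.00000e-03  5.75026e+02]
 [ 9.90000e-01 -1.39000e-01  2.00000e-03 -2.20465e+02]
 [ 1.00000e-03 -3.00000e-03 -1.00000e+00  1.91909e+02]
 [ 0.00000e+00  0.00000e+00  0.00000e+00  1.00000e+00]]
```

View pics/w3.png

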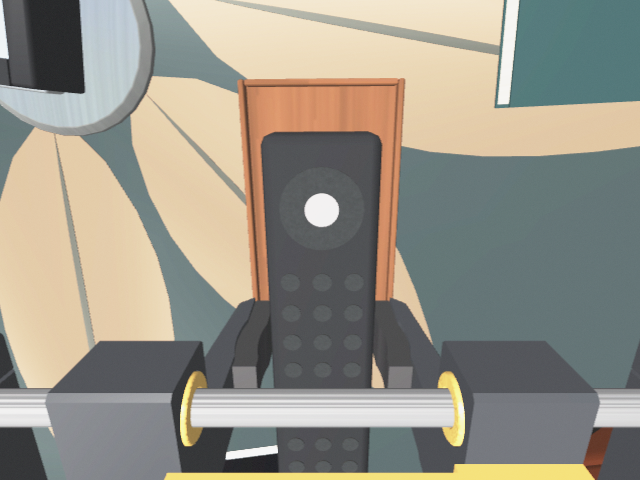

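The remote is aligned with the tray and centred on it; the tray's far top corners are (240,80) and (404,80). Check the fore-aft offset.

Run:
```python
from h import *
c=np.load("pics/w3.npz"); T,_=pose()
for p in [(240,80),(404,80),(252,298),(394,298)]:
    q=back(c,*p,18); print(q.round(1),(T[:3,:3].T@(q-T[:3,3])).round(1))
q=back(c,322,131,192+12.5);print((T[:3,:3].T@(q-T[:3,3])).round(1))
```

```text
[ 525.8 -104.2   18. ] [108.1 -64.4 174.3]
[ 650.9 -122.1   18. ] [107.8  61.9 173.9]
[ 498. -288.   18.] [-77.8 -66.3 174. ]
[ 628.  -306.2   18. ] [-77.8  65.  173.6]
[ 76.9  -1.  -12.5]
```

```bash
python3 -m crank '[0.03,-0.003,-0.0005,0.03,0,0.03,-0.003,-0.0005,0.035,0,0.03,0,0,0.035,0,0.03,0,0,0.035,0,0.03,0,0,0.025,0]'; python3 -m crank '[0.03,0,0,0.006,0,0.03,0,0,0.005,0,0.03,0,0,0.004,0,0.03,0,0,0.003,0,0.03,0,0,0.002,0]'; python3 -m crank '[0.03,0,0,0.0015,0,0.03,0,0,0.001,0,0.03,0,0,0.0005,0,0.03,0,0,0,0,0.03,0,0,0,0]'
```

```text
t: 4.6
tool_pos: [572.3, -224.7, 30.2]
eef_rot: [-0.002, 0.754, 0.657, -0.001]
contact_force: [-0.0, 0.8, -1.2]
gripper_width: 41.7
gripper_force: 30.0
t: 5.02
tool_pos: [575.8, -227.9, 15.5]
eef_rot: [0.002, 0.755, 0.656, 0.001]
contact_force: [-0.3, 0.3, -1.4]
gripper_width: 41.7
gripper_force: 30.0
t: 5.43
tool_pos: [574.3, -227.7, 11.0]
eef_rot: [0.0, 0.755, 0.656, 0.0]
contact_force: [-0.5, -0.3, -1.9]
gripper_width: 41.4
gripper_force: 30.0
```

```bash
python3 -m crank '[0.03,0,0,0.0005,0,0.03,0,0,0.0005,0,0.03,0,0,0.0005,0,0.03,0,0,0,0,0.03,0,0,0,0]'; python3 -m crank '[0.03,0,0,0.0005,0,0.03,0,0,0,0,0.03,0,0,0,0]'
```

```text
t: 5.85
tool_pos: [574.2, -227.6, 9.2]
eef_rot: [0.0, 0.755, 0.656, -0.0]
contact_force: [-0.5, 0.3, -0.7]
gripper_width: 41.3
gripper_force: 30.0
t: 6.1
tool_pos: [574.2, -227.6, 9.2]
eef_rot: [0.0, 0.755, 0.656, -0.0]
contact_force: [-2.4, 0.3, 4.3]
gripper_width: 41.5
gripper_force: 30.0
```

Contact felt (+4 N). Release, retreat upwards, and look.

```bash
python3 -m crank '[0.058,0,0,0,0,0.058,0,0,0,0,0.058,0,0,0,0,0.058,0,0,0,0,0.058,0,0,-0.015,0]'; python3 -m crank '[0.058,0,0,-0.04,0,0.058,0,0,-0.04,0,0.058,0,0,-0.04,0,0.058,0,0,-0.04,0,0.058,0,0,-0.04,0]'
python3 -m crank '[0.058,0.0349,-0.0091,0,0,0.058,0.0349,-0.0091,0,0,0.058,0.0349,-0.0091,0,0,0.058,0.0349,-0.0091,0,0,0.058,0.0349,-0.0091,0,0]'
python3 -m crank '[0.058,0.0349,-0.0091,0,0,0.058,0.0349,-0.0091,0,0,0.058,0.0349,-0.0091,0,0,0.058,0.0349,-0.0091,0,0,0.058,0.0349,-0.0091,0,0]'
python3 -m crank '[0.058,0.0349,-0.0091,0,0,0.058,0.0349,-0.0091,0,5.5,0.058,0,0,0,0,0.058,0,0,0,0,0.058,0,0,0,0]'
python3 - <<'E'
from h import *
w=cap("wrist","w4")["color"]; print(pose()[0].round(3)); s=cap("side","side2")["color"]
im=np.zeros((600,800,3),np.uint8);im[:480,:400]=w[:,60:460];im[:480,400:]=cv2.resize(s[220:460,220:420],(400,480),interpolation=cv2.INTER_CUBIC)
im=im[:480]
cv2.imwrite("pics/m4.png",im[:,:,::-1])
E
```

```text
t: 6.52
tool_pos: [571.6, -226.4, 20.6]
eef_rot: [-0.003, 0.755, 0.656, -0.001]
contact_force: [-0.5, -0.8, 0.2]
gripper_width: 57.7
gripper_force: 0.0
t: 6.93
tool_pos: [573.8, -227.4, 225.4]
eef_rot: [-0.0, 0.755, 0.656, -0.0]
contact_force: [1.0, 0.0, -1.5]
gripper_width: 58.1
gripper_force: 0.0
t: 7.35
tool_pos: [552.9, -47.0, 223.8]
eef_rot: [0.0, 0.755, 0.656, 0.0]
contact_force: [0.8, 0.8, 0.3]
gripper_width: 57.9
gripper_force: 0.0
t: 7.77
tool_pos: [532.1, 132.4, 223.7]
eef_rot: [0.0, 0.755, 0.656, 0.0]
contact_force: [1.2, -0.1, 0.3]
gripper_width: 58.2
gripper_force: 0.0
t: 8.18
tool_pos: [524.1, 202.2, 223.4]
eef_rot: [0.0, 0.785, 0.62, -0.0]
contact_force: [0.7, -0.2, 0.6]
gripper_width: 58.0
gripper_force: 0.0
[[ 2.33000e-01  9.72000e-01 -0.00000e+00  5.24307e+02]
 [ 9.72000e-01 -2.33000e-01 -1.00000e-03  2.01536e+02]
 [-1.00000e-03 -0.00000e+00 -1.00000e+00  2.23477e+02]
 [ 0.00000e+00  0.00000e+00  0.00000e+00  1.00000e+00]]
```

View pics/m4.png

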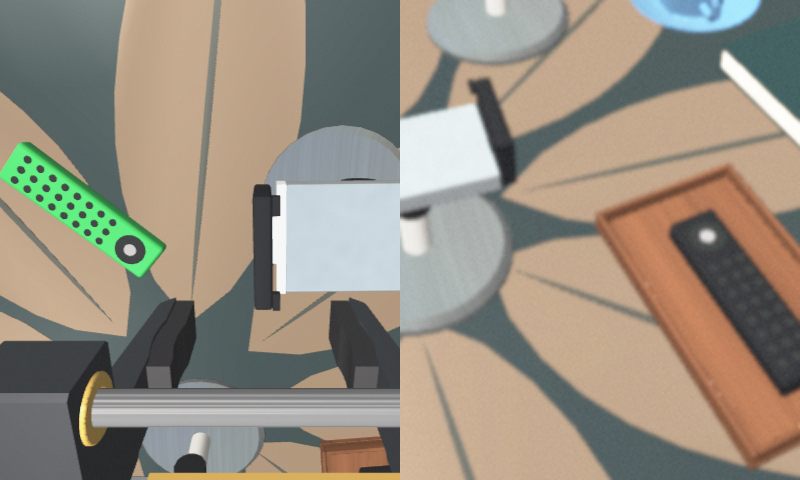

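The remote lies flat, buttons up, inside the tray (right half, near (740,300)). On the left, the jaw wall top spans wrist pixels x 314–331, y 185–309, aligned with the tool. Compute the offset.

Run:
```python
from h import *
c=np.load("pics/w4.npz"); T,_=pose()
for p in [(314,186),(331,186),(314,309),(331,309),(322.5,247)]:
    q=back(c,*p,145); print(q.round(1),(T[:3,:3].T@(q-T[:3,3])).round(1))
for p in [(345,183),(460,184),(345,293),(460,291)]:
    q=back(c,*p,115); print(q.round(1),(T[:3,:3].T@(q-T[:3,3])).round(1))
```

```text
[528.7 245.3 145. ] [43.9 -6.1 78.5]
[538.4 242.9 145. ] [43.9  3.9 78.5]
[509.4 166.6 145. ] [-37.1  -6.5  78.6]
[520.2 164.  145. ] [-37.1   4.6  78.5]
[524.8 207.2 145. ] [ 5.9 -1.1 78.5]
[547.4 237.5 115. ] [ 40.7  13.9 108.5]
[621.7 219.  115. ] [ 40.2  90.4 108.5]
[530.2 158.6 115. ] [-40.   15.5 108.6]
[612.3 140.7 115. ] [-38.2  99.6 108.5]
```

```bash
python3 -m crank '[0.05,0.002,-0.001,0.03,0,0.05,0,0,0.03,0,0.05,0,0,0.025,0,0.05,0,0,0.012,0,0.05,0,0,0.005,0]'; python3 -m crank '[0.05,0,0,0,0,0.05,0,0,0,0,0,0,0,0,0,0,0,0,0,0,0,0,0,0,0]'; python3 -m crank '[0,0,0,0,0,0,0,0,0,0,0,0,0,0,0,0,0,0,0,0,0,0,0,0,0]'
```

```text
t: 8.7
tool_pos: [522.3, 202.7, 119.1]
eef_rot: [-0.001, 0.786, 0.618, -0.002]
contact_force: [0.1, -0.1, -0.1]
gripper_width: 50.0
gripper_force: 0.0
t: 9.12
tool_pos: [524.8, 204.9, 123.3]
eef_rot: [0.0, 0.785, 0.619, 0.001]
contact_force: [0.7, 0.3, 0.2]
gripper_width: 32.4
gripper_force: 0.0
t: 9.53
tool_pos: [524.9, 204.5, 122.1]
eef_rot: [0.001, 0.785, 0.619, 0.001]
contact_force: [4.7, -2.2, -0.8]
gripper_width: 11.7
gripper_force: 30.0
```

```bash
python3 -c "
from h import *
for i in range(5): cap('side','ref'); T,s=pose(); print(T[:2,3].round(2),s['contact_force'].round(1))"
python3 -m crank '[0,0,-0.005,0,0,0,0,-0.006,0,0,0,0,-0.006,0,0,0,0,-0.006,0,0,0,0,-0.006,0,0]'; python3 -m crank '[0,0,-0.006,0,0,0,0,-0.006,0,0,0,0,-0.006,0,0,0,0,-0.005,0,0,0,0,-0.004,0,0]';python3 -m crank '[0,0,0,0,0,0,0,0,0,0,0,0,0,0,0]'
python3 - <<'E'
from h import *
for i in range(5): w=cap("wrist","w5")["color"]; T,s=pose(); print(T[:2,3].round(2),s['contact_force'].round(1))
s=cap("scene","sc5")["color"]
im=np.zeros((480,800,3),np.uint8);im[:,:400]=cv2.resize(w[130:330,240:440],(400,480),interpolation=cv2.INTER_CUBIC);im[:,400:]=cv2.resize(s[230:350,360:460],(400,480),interpolation=cv2.INTER_CUBIC)
cv2.imwrite("pics/m5.png",im[:,:,::-1])
E
```

```text
[524.93 204.5 ] [ 4.5 -1.7 -1.6]
[524.89 204.51] [ 4.7 -1.2 -0.9]
[524.9  204.52] [ 5.3 -1.7 -0. ]
[524.88 204.5 ] [ 4.8 -1.4 -0.7]
[524.86 204.48] [ 5.4 -2.  -1. ]
t: 10.2
tool_pos: [496.9, 210.8, 122.1]
eef_rot: [0.001, 0.785, 0.619, 0.001]
contact_force: [7.9, -4.1, -1.6]
gripper_width: 11.9
gripper_force: 30.0
t: 10.62
tool_pos: [471.0, 216.7, 122.1]
eef_rot: [0.002, 0.785, 0.619, 0.001]
contact_force: [8.7, -5.2, -2.8]
gripper_width: 11.7
gripper_force: 30.0
t: 10.87
tool_pos: [471.1, 216.7, 122.1]
eef_rot: [0.002, 0.785, 0.619, 0.001]
contact_force: [8.0, -5.5, -2.5]
gripper_width: 11.7
gripper_force: 30.0
[471.1  216.68] [ 7.8 -3.6 -2.4]
[471.16 216.68] [ 7.7 -5.3 -2.9]
[471.17 216.69] [ 8.1 -4.8 -3.1]
[471.18 216.67] [ 8.3 -4.7 -2.2]
[471.19 216.64] [ 8.  -4.2 -2.4]
```

View pics/m5.png

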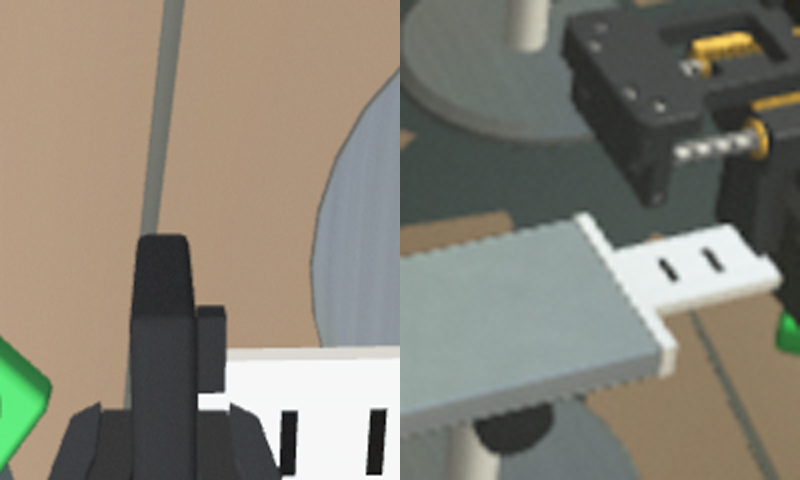

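Two short lines are out and the full-width one is not yet (scene crop, mouth at (630,290)). Drawn ≈55 mm; go about 5 mm further.

```bash
python3 -m crank '[0,0,-0.002,0,0,0,0,-0.002,0,0,0,0,-0.0013,0,0,0,0,0,0,0,0,0,0,0,0]';python3 -m crank '[0,0,0,0,0,0,0,0,0,0]'
python3 - <<'E'
from h import *
for i in range(2): w=cap("wrist","w6")["color"]; T,s=pose(); print(T[:2,3].round(2),s['contact_force'].round(1),np.linalg.norm(T[:2,3]-[524.9,204.5]))
s=cap("scene","sc6")["color"]
im=np.zeros((480,800,3),np.uint8);im[:,:400]=cv2.resize(w[250:410,300:500],(400,480),interpolation=cv2.INTER_CUBIC);im[:,400:]=cv2.resize(s[275:335,405:455],(400,480),interpolation=cv2.INTER_CUBIC)
cv2.imwrite("pics/m6.png",im[:,:,::-1])
E
```

```text
t: 11.58
tool_pos: [466.1, 217.8, 122.1]
eef_rot: [0.002, 0.785, 0.619, 0.001]
contact_force: [8.7, -5.1, -2.8]
gripper_width: 11.7
gripper_force: 30.0
t: 11.75
tool_pos: [466.1, 217.8, 122.1]
eef_rot: [0.002, 0.785, 0.619, 0.001]
contact_force: [8.0, -4.6, -2.3]
gripper_width: 11.8
gripper_force: 30.0
[466.09 217.82] [ 8.7 -5.9 -2.5] 60.30048897333481
[466.11 217.81] [ 7.8 -4.8 -2.6] 60.27395723765859
```

View pics/m6.png

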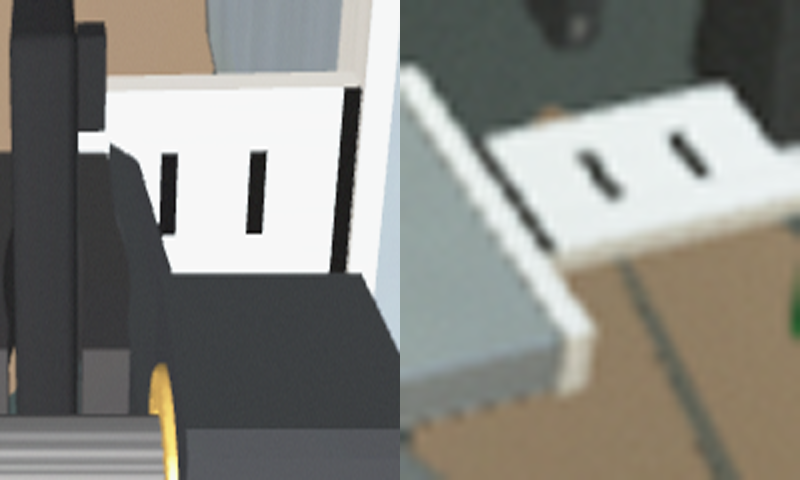

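The full-width dark line is out: left crop x≈333–360, with the mouth just beyond at about 362. Check in a pixel profile whether its whole 4 mm breadth shows.

Run:
```python
from h import *
c=np.load("pics/w6.npz"); g=c["color"].mean(2); T,_=pose()
for r in (305,315,325): print(r,g[r,376:392].astype(int),g[r,462:492].astype(int))
def X(u,v): return ((T[:3,:3].T@(back(c,u,v,113.5)-T[:3,3]))[1]).round(2)
# dark edges by half-level crossings
for r in (305,315,325):
    d=g[r,370:500]<130; e=np.flatnonzero(np.diff(d.astype(int)))+370; print(r,e,[X(u+1,r) for u in e])
```

```text
305 [247 247 247 242 145  29  27  32  31  30  31  33  79 233 247 247] [247 247 247 247 247 247 235  79  33  25  31  30  32  32  33 137 197 239
 246 246 246 246 246 246 246 246 246 246 246 246]
315 [247 247 247 237  83  28  34  36  28  34  32  32 186 244 247 247] [247 247 247 247 247 231  32  30  30  33  27  31  31  30 168 223 242 246
 246 246 246 246 246 246 246 246 246 246 246 241]
325 [ 63  62  62  46  30  36  31  31  29  30  33  78 232 247 247 247] [247 247 247 244 188  31  32  28  33  32  29  31  76 164 233 246 246 246
 246 246 246 246 246 246 246 246 246 245 227 207]
305 [380 388 424 432 468 476] [np.float64(25.74), np.float64(29.35), np.float64(45.57), np.float64(49.18), np.float64(65.42), np.float64(69.03)]
315 [373 379 387 423 431 467 475] [np.float64(22.81), np.float64(25.54), np.float64(29.17), np.float64(45.55), np.float64(49.19), np.float64(65.59), np.float64(69.23)]
325 [387 422 430 466 474] [np.float64(29.46), np.float64(45.53), np.float64(49.21), np.float64(65.76), np.float64(69.44)]
```

The full line shows its whole breadth (8 px, the same as the short lines), right at the mouth. Jaw held at ≈60.3 mm.

```bash
python3 -c "
from workcell import close_job
print(close_job())"
```

```text
the job is handed in; nothing more can be done
None
```

I've handed the job in: the remote is lying flat and buttons up in the tray, and the arm is still holding the sprung jaw at about 60 mm, with the full-width line just out of the sleeve; the cup, saucer and book were left alone.

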